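# Finish a conical-spring pack on its arbor at the jeweller's bench

### The job

Finish the spring pack for the bench press: one conical washer already sits on the upright arbor, hollow side down. Put the loose washer of the same size that lies hollow side up on the arbor next, and then the one that lies hollow side down, each kept the way up it lies now, so that the three faces alternate and the pack sits level. The flat ring and the little cone washer belong to another job.

Things in the scene. Friction and masses are not known exactly. Their poses are not given: they have to be found in the camera images.
- arbor: fixed steel arbor: round foot 80 mm across, 15 mm tall; post 18 mm in diameter with a tapered nose, ending 100 mm above the bench. Origin: centre of the foot's underside, on the bench; z up. Round it on the foot is fixed a like washer, hollow down, its top 35 mm above the bench: the next washer's underside rests there, that of the one after at 55 mm.
- washer_hollow_up: conical spring washer of bare steel, a dish with a hole: 60 mm outside diameter, 30 mm hole, 20 mm tall, 0.16 kg; its outer edge is an upright band 10 mm tall, to grip across the 60 mm. Lies hollow side up: narrow end (38 mm across) on the bench, band 10 to 20 mm above the bench. Origin: centre of its underside, z up; yaw is meaningless.
- washer_hollow_down: conical spring washer of bare steel, a dish with a hole: 60 mm outside diameter, 30 mm hole, 20 mm tall, 0.16 kg; its outer edge is an upright band 10 mm tall, to grip across the 60 mm. Lies hollow side down: wide end on the bench, band 0 to 10 mm above the bench. Origin: centre of its underside, z up. Bystanders lie near: flat ring 60 mm across, small cone washer 38 mm across.
There are look-alikes about, which are no part of the job. What is shaped like the washer_hollow_down but orange or pink is not meant. Leave any brown or turquoise look-alike of the washer_hollow_up alone.

How it is judged:
By the outcome, as a careful person would: the job done as asked, in the order asked, and still so for the second after the job is handed in, with the robot touching nothing.
It also fails if it takes over 51 s, if anything falls off the work surface, if the arm or the gripper's body presses on something with over 40 N, if the wrist force passes 120 N, or if a joint passes its speed limit or range.

### The arm

A 6-joint arm with a two-finger parallel gripper is mounted at the origin on the work surface. World frame = base frame: x ahead of the robot, y to its left, z up, the work surface at z = 0. Lengths are in m, angles in rad, forces in N, time in s.
With the tool pointing down it reaches from about 0.375 to 0.9 m from the base axis. Payload 3.1 kg.
Tool frame: the origin (TCP) lies between the finger pads; the fingertips stand 8 mm ahead of it and the grasp point (between the pads) lies 11 mm behind it; z points along the fingers, y is the line along which they close (so a half turn about z gives the same grasp; the last joint's range is limited). The gripper opens to 87 mm and grips with 3 to 60 N. Pads are 19 mm wide; open, the fingers measure 117 mm over their backs; the gripper's body (75 mm by 190 mm) begins 51 mm behind the grasp point.
Start: joints at [1.107, 0.527, 1.433, -0, 1.181, -0.178], TCP at [0.176, 0.6, 0.231] pointing down, gripper open.
Joint ranges: [-3.08, 3.08], [-0.75, 2.2], [0.22, 2.44], [-1.43, 4.57], [0, 2.65], [-2.85, 2.85]. Speed limits (rad/s): [2.79, 2.79, 3.14, 3.14, 3.14, 3.14].

### API

Orientations are given as a unit quaternion [x, y, z, w].
In Python, from rig import robot, vision, job gives the robot as it stands.
- The arm moves only by the shell command python3 -m handwheel 'ROWS' [OPENING] [FORCE]. ROWS is JSON, a list of rows, each a list of 4 numbers: the shift along the tool's x, y, z as a fraction of full scale, then the turn about the tool's z as a fraction of full scale. A call has 1 to 20 rows; each row is the pose to reach, as a shift and turn from the pose commanded when the call began, along the tool's axes at that moment, turning the shorter way round; what a row does not reach only later rows make up. Full scale, the value 1, is 300 mm for a shift and 2 pi rad for a turn. A row lasts 1/12 s, in which the tool goes at most 41.7 mm and 7.16 degrees, less where a joint would pass 70% of its speed; a pose out of reach is approached as far as the arm can. A call with a number of a shift or a turn outside -1 to 1 is refused whole. A call with a gripper value outside its range is refused whole. OPENING is the opening in per cent of the stroke, from 0 (shut) to 100 (fully open), set as the call begins (- or left out, the last holds). The fingers move at their own pace and stop on an object; FORCE is the grip in N (left out, the last holds). Time passes only in rows, so rows that repeat a pose let the fingers close. It gives the time, the measured TCP pose, the force, the opening and the grip force at its end, in the units of the state.
- robot.get_obs(): the state, without advancing time (a new reading comes with each control period).
- vision.camera(name): name is "scene" or "side" or "wrist"; returns a dict with "frame" (384x512x3 uint8, red, green, blue), "K" (3x3 intrinsics, pixels), "cam_to_world" (4x4, takes a point from camera to world coordinates); the wrist camera has in their place "hand_eye" (4x4, takes a point from camera to tool coordinates, whose origin is the TCP and whose axes are the flange's). Camera axes: x right, y down, z forward; pixel columns grow to the right and rows downward; lengths in m; the calibration is good to about 2 mm. A picture is of the moment at which its call begins: read the wrist's pose just before it. There is no depth.
- job.hand_in(): hands the job in; it is judged then, once.
Trained networks look in the newest picture that a camera, given by its name, has taken for a name from the list of things; names that differ only in an ending like _2 or _b are one class to them, and where a whole thing is asked for, a point or a joint stands for the part that bears it (a point fixed in the world has none). Each returns a list of dicts, best first, with "conf" (0 to 1); they miss things now and then, are a little off and sometimes report something else, mostly with a low value. They report only what shows in the picture. A call takes as long as a camera call. They do not tell look-alikes from the thing itself.
- vision.look_for(camera, label): "point" ([row, column] in pixels, amid what is visible of it).
- vision.outline_of(camera, label): "mask" (384x512 bool, what is visible of it) and "point" ([row, column] in pixels, amid what is visible of it).
The state is a dict: "time": time; "q": joint angles; "joint_velocities": joint speeds; "joint_torque": joint torques, N m; "position": TCP position; "tool_rot": TCP orientation; "ft_force": force on the tool from outside, world axes, zero at the start; "moment": the same for the moment, N m; "grip_width": finger opening in m; "grip_force": force on a finger pad.
Only numpy, scipy, OpenCV 4.12 (cv2) and the standard library are available. Lean on these libraries where they do the work, as an engineer would, in place of code of your own. Each camera call takes 0.05 s, during which the arm holds its last target. There are 200 camera calls.

## Working session

There is one attempt and no reset: what is moved stays moved. The work goes in short steps, Python scripts to look and compute and a shell command to move; the robot and the scene stay as the last step left them, time stands still between calls to the robot, and variables do not carry over. Pictures are saved under pics/ and viewed, at most 10 in all, crops included, and the job is handed in when it is done.

```bash
ls; mkdir -p pics; cat > h.py <<'E'
import numpy as np, cv2
from rig import robot, vision, job
from scipy.spatial.transform import Rotation as R
def pix2w(c,row,col,z,obs=None):
    T=c.get("cam_to_world")
    if T is None:
        B=np.eye(4);B[:3,:3]=R.from_quat(obs["tool_rot"]).as_matrix();B[:3,3]=obs["position"];T=B@c["hand_eye"]
    T=np.array(T);d=T[:3,:3]@np.linalg.inv(c["K"])@np.array([col,row,1.])
    return T[:3,3]+d*(z-T[2,3])/d[2]
def w2pix(c,p):
    T=np.linalg.inv(c["cam_to_world"]);q=np.array(c["K"])@(T[:3,:3]@p+T[:3,3]);return q[:2]/q[2]
def move(p):
    o=robot.get_obs();M=R.from_quat(o["tool_rot"]).as_matrix()
    return M.T@(np.array(p)-o["position"])/.3
E
python3 - <<'E'
from h import *
o=robot.get_obs();print(o["time"],o["position"],R.from_quat(o["tool_rot"]).as_matrix().round(3).tolist())
ims=[]
for n in("scene","side"):
    c=vision.camera(n);ims.append(c["frame"]);print(n,c["cam_to_world"].round(2).tolist())
    for l,z in(("arbor",.05),("washer_hollow_up",.015),("washer_hollow_down",.008)):
        for d in vision.look_for(n,l): print(l,np.round(d["point"]),round(d["conf"],2),pix2w(c,*d["point"],z).round(3))
    cv2.imwrite(f"pics/{n}.png",cv2.resize(c["frame"][:,:,::-1],(800,600),interpolation=3))
E
```

```text
pics
0.0 [0.17524381 0.59919531 0.22958747] [[-0.96, 0.281, -0.001], [0.281, 0.96, -0.002], [0.0, -0.002, -1.0]]
scene [[-0.83, 0.31, -0.46, 0.85], [0.55, 0.48, -0.68, 0.52], [0.01, -0.82, -0.57, 0.45], [0.0, 0.0, 0.0, 1.0]]
arbor [231. 297.] 0.79 [0.543 0.167 0.05 ]
washer_hollow_up [192. 326.] 0.93 [0.403 0.077 0.015]
washer_hollow_up [174. 264.] 0.84 [ 0.468 -0.035  0.015]
washer_hollow_up [168. 316.] 0.59 [0.366 0.002 0.015]
washer_hollow_down [145. 269.] 0.89 [ 0.383 -0.14   0.008]
washer_hollow_down [145. 220.] 0.83 [ 0.476 -0.199  0.008]
washer_hollow_down [168. 198.] 0.61 [ 0.562 -0.138  0.008]
side [[0.86, -0.31, 0.41, 0.12], [-0.52, -0.5, 0.69, -0.63], [-0.01, -0.81, -0.59, 0.61], [0.0, 0.0, 0.0, 1.0]]
arbor [180. 236.] 0.56 [0.492 0.096 0.05 ]
washer_hollow_up [204. 208.] 0.73 [0.411 0.087 0.015]
washer_hollow_up [234. 206.] 0.68 [ 0.361 -0.005  0.015]
washer_hollow_up [219. 256.] 0.54 [ 0.479 -0.02   0.015]
washer_hollow_down [240. 315.] 0.9 [ 0.556 -0.14   0.008]
washer_hollow_down [277. 246.] 0.74 [ 0.377 -0.152  0.008]
washer_hollow_down [277. 303.] 0.6 [ 0.472 -0.211  0.008]
```

View pics/scene.png

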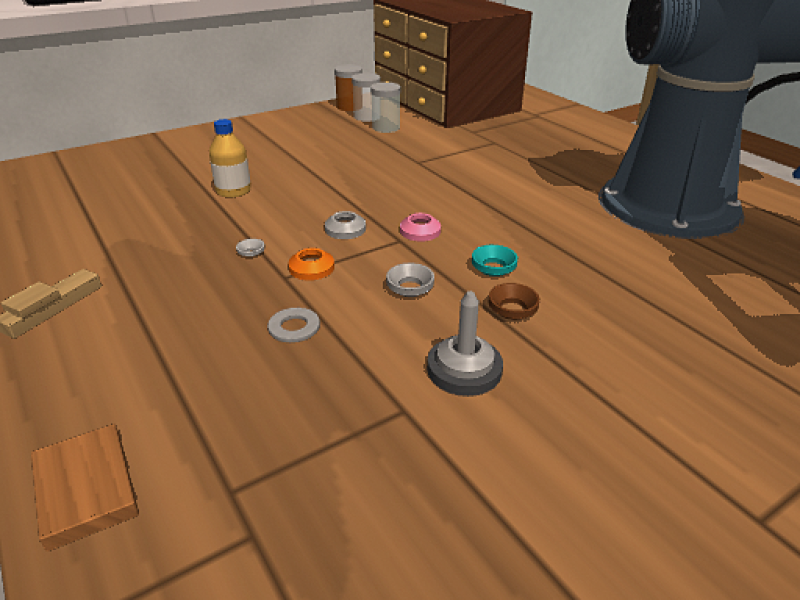

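View pics/side.png

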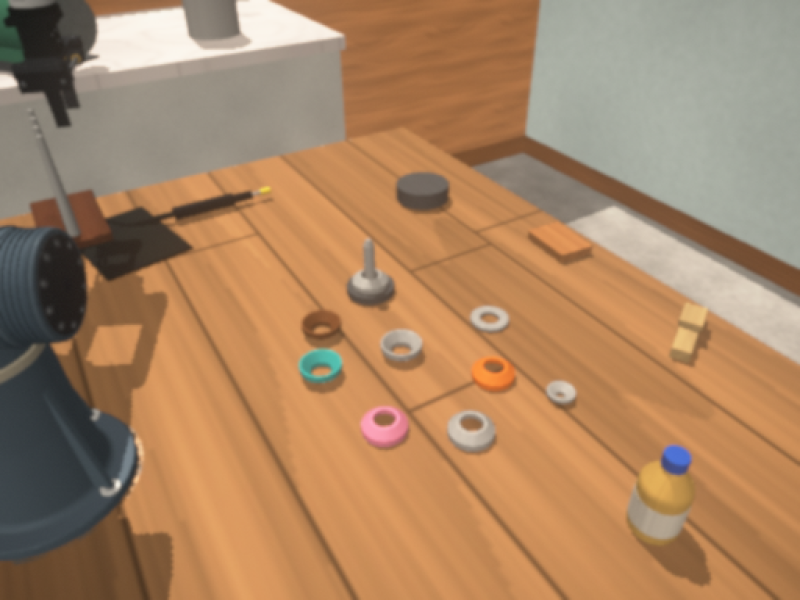

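Bare steel dishes, hollow up candidates (800x600 scene picture): grey at (410,280), turquoise (494,260), brown (513,300). The grey one fits because the other two colours are excluded. Hollow down candidates: grey (345,224), pink (420,226), orange (311,263), and again grey fits. The flat ring is at (294,324) and the small cone at (250,248). I'll confirm both in one crop and triangulate.

```bash
python3 - <<'E'
from h import *
from scipy.optimize import least_squares
cs={n:vision.camera(n) for n in("scene","side")}
im=cs["scene"]["frame"][120:220,190:310,::-1];cv2.imwrite("pics/crop.png",cv2.resize(im,None,fx=6,fy=6,interpolation=2))
def tri(a,b,x0,k=None):
    f=lambda p:np.r_[w2pix(cs["scene"],p)[::-1]-a,w2pix(cs["side"],p)[::-1]-b]
    s=least_squares(f,x0);return s.x.round(4),s.fun.round(1)
s=1.5625
print("nose",tri(np.r_[292,470]/s,np.r_[240,369]/s,[.5,.1,.1]))
for l,p in(("washer_hollow_up",(.473,-.028)),("washer_hollow_down",(.474,-.205))):
    pts=[]
    for n in cs:
        ds=vision.outline_of(n,l)
        q=w2pix(cs[n],np.r_[p,.01])[::-1]
        d=min(ds,key=lambda d:np.hypot(*(d["point"]-q)));m=d["mask"]
        (cx,cy),ax,an=cv2.fitEllipse(cv2.convexHull(np.argwhere(m)[:,::-1].astype(np.int32)));pts.append(np.r_[cy,cx]);print(l,n,cy,cx,d["conf"])
    print(tri(*pts,[*p,.01]))
E
```

```text
nose (array([0.5146, 0.1333, 0.1005]), array([ 0. , -0.2, -0.1, -0.4]))
washer_hollow_up scene 178.27401733398438 262.0180969238281 0.67
washer_hollow_up side 220.29673767089844 256.6978759765625 0.69
(array([ 0.4789, -0.0249,  0.0155]), array([-0. ,  0.2,  0. ,  0.2]))
washer_hollow_down scene 143.98333740234375 220.4285125732422 0.59
washer_hollow_down side 275.2466125488281 301.62060546875 0.82
(array([ 0.4729, -0.2053,  0.0064]), array([ 0. ,  0.1, -0. ,  0.1]))
```

View pics/crop.png

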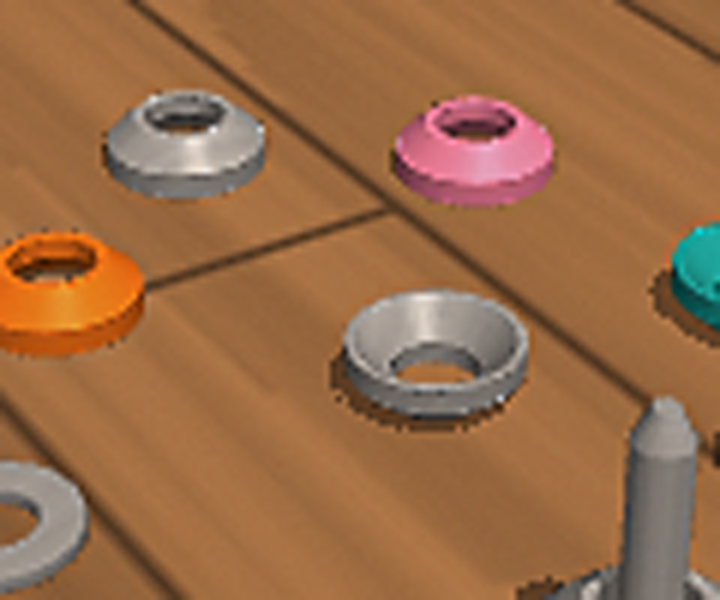

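```bash
python3 -c "
from h import *
print(move([.479,-.025,.18]))"
```

```text
[-1.55582569 -1.71463377  0.16857653]
```

```bash
python3 -m handwheel '[[-0.78,-0.86,0.08,0],[-0.78,-0.86,0.08,0],[-0.78,-0.86,0.08,0],[-0.78,-0.86,0.08,0],[-0.78,-0.86,0.08,0],[-0.78,-0.86,0.08,0],[-0.78,-0.86,0.08,0],[-0.78,-0.86,0.08,0],[-0.78,-0.86,0.08,0],[-0.78,-0.86,0.08,0]]' 100 && python3 -m handwheel '[[-0.78,-0.86,0.08,0],[-0.78,-0.86,0.08,0],[-0.78,-0.86,0.08,0],[-0.78,-0.86,0.08,0],[-0.78,-0.86,0.08,0],[-0.78,-0.86,0.08,0],[-0.78,-0.86,0.08,0],[-0.78,-0.86,0.08,0],[-0.78,-0.86,0.08,0],[-0.78,-0.86,0.08,0],[-0.78,-0.86,0.08,0]]'
python3 - <<'E'
from h import *
o=robot.get_obs();print(o["time"],o["position"],o["joint_velocities"].round(2) if hasattr(o["joint_velocities"],"round") else o["joint_velocities"],R.from_quat(o["tool_rot"]).as_matrix().round(3).tolist())
c=vision.camera("wrist");cv2.imwrite("pics/w1.png",c["frame"][:,:,::-1])
for d in vision.outline_of("wrist","washer_hollow_up"):
    (cx,cy),ax,an=cv2.fitEllipse(cv2.convexHull(np.argwhere(d["mask"])[:,::-1].astype(np.int32)))
    p=pix2w(c,cy,cx,.015,o);print(d["conf"],cy,cx,ax,p,move([*p[:2],.011]))
E
```

```text
time: 1.53
position: [0.3291, 0.2838, 0.2066]
tool_rot: [0.144, 0.99, -0.0, 0.0]
ft_force: [-0.3, 1.0, -0.3]
grip_width: 0.0871
grip_force: 0.0
time: 2.45
position: [0.4801, -0.0267, 0.1824]
tool_rot: [0.143, 0.99, 0.0, -0.0]
ft_force: [-0.3, 0.2, 0.6]
grip_width: 0.087
grip_force: 0.0
2.45 [ 0.48013712 -0.02674642  0.18242155] [ 0.04 -0.02  0.04  0.    0.01 -0.  ] [[-0.959, 0.282, -0.0], [0.282, 0.959, 0.001], [0.0, 0.001, -1.0]]
0.95 61.7756233215332 336.3243103027344 (62.322147369384766, 68.37899780273438) [0.39802514 0.07919322 0.015     ] [0.35523827 0.2586384  0.57221208]
0.87 44.62468338012695 238.9095916748047 (64.18299865722656, 69.75713348388672) [ 0.35686914 -0.00633697  0.015     ] [ 0.40718387 -0.05345807  0.57212747]
0.76 170.16717529296875 253.1782989501953 (57.3115348815918, 58.5002555847168) [ 0.47724089 -0.02763645  0.015     ] [ 0.00210469 -0.00936595  0.57152509]
```

View pics/w1.png

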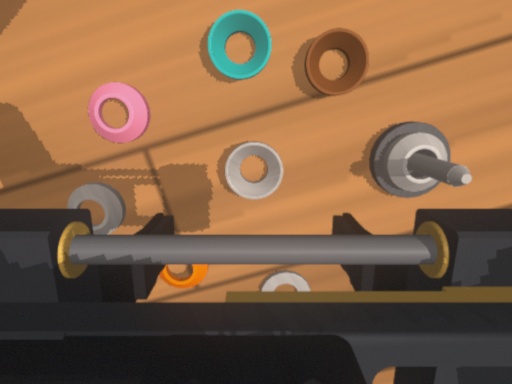

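The grey hollow-up washer shows at (col 254, row 170), right under the tool, with turquoise and brown above it. The arbor is at right, nose at (459,175). I'll descend and grip.

```bash
python3 -m handwheel '[[0,-0.005,0.3,0],[0,-0.005,0.3,0],[0,-0.005,0.4,0],[0,-0.005,0.5,0],[0,-0.005,0.53,0],[0,-0.005,0.56,0],[0,-0.005,0.57,0],[0,-0.005,0.57,0]]' && python3 -m handwheel '[[0,0,0,0],[0,0,0,0],[0,0,0,0],[0,0,0,0],[0,0,0,0],[0,0,0,0],[0,0,0,0],[0,0,0,0]]' 0 35
python3 - <<'E'
from h import *
import scipy
c=vision.camera("wrist")
print(pix2w(c,174,459,.098,{"position":[.48013712,-.02674642,.18242155],"tool_rot":[.143,.99,0,0]/np.hypot(.143,.99)}))
print(robot.get_obs()["position"],move([.5146,.1333,.16]))
E
```

```text
time: 3.22
position: [0.4798, -0.0278, 0.0122]
tool_rot: [0.141, 0.99, -0.0, 0.001]
ft_force: [-0.8, 0.5, 0.5]
grip_width: 0.0867
grip_force: 0.0
time: 3.88
position: [0.4798, -0.0283, 0.0122]
tool_rot: [0.142, 0.99, 0.0, 0.001]
ft_force: [-0.2, 2.4, 6.7]
grip_width: 0.0583
grip_force: 35.0
[0.51010893 0.12948501 0.098     ]
[ 0.47981022 -0.02828738  0.01219953] [ 0.03959764  0.5496323  -0.49256768]
```

```bash
python3 -m handwheel '[[0,0,-0.05,0],[0,0,-0.1,0],[0,0,-0.2,0],[0,0,-0.3,0],[0,0,-0.4,0],[0,0,-0.5,0],[0,0,-0.5,0],[0,0,-0.5,0]]' 
python3 - <<'E'
from h import *
o=robot.get_obs();c=vision.camera("wrist")
s=vision.camera("side");f=vision.camera("scene")
q=w2pix(s,o["position"]);a,b=int(q[1]),int(q[0])
q=w2pix(f,o["position"]);e,g=int(q[1]),int(q[0])
k=lambda im,r,cc:cv2.resize(im[max(r-50,0):,max(cc-60,0):][:100,:130,::-1],(400,300),interpolation=2)
cv2.imwrite("pics/g1.png",np.vstack([np.hstack([k(s["frame"],a,b),k(f["frame"],e,g)]),np.hstack([cv2.resize(c["frame"][:,:,::-1],(400,300)),np.zeros((300,400,3),np.uint8)])]))
E
```

```text
time: 4.6
position: [0.48, -0.0287, 0.1628]
tool_rot: [0.142, 0.99, -0.0, 0.002]
ft_force: [-0.9, -0.3, -1.8]
grip_width: 0.0589
grip_force: 35.0
```

View pics/g1.png

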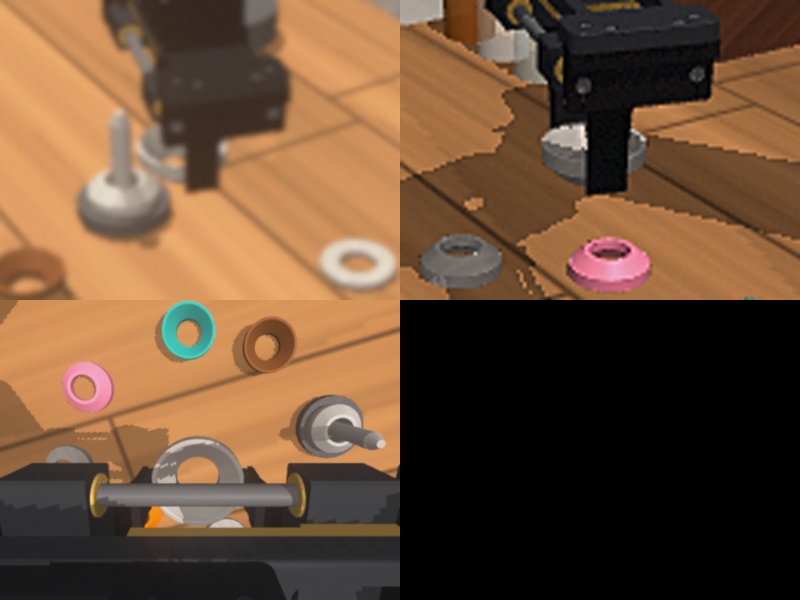

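Washer held level (wrist view, rim centre about (198,482) in the composite, i.e. (253,233) in the full frame). Next: its in-hand offset and the nose, at (377,440), i.e. (482,179).

```bash
python3 - <<'E'
from h import *
o=robot.get_obs();c=vision.camera("wrist")
p=pix2w(c,233,253,o["position"][2]+.008,o);print("washer in tool",move(p)*300)
n=pix2w(c,179,482,.098,o);print("nose",n,o["position"])
# post base: fixed washer outline centre from wrist, plus scene/side arbor check
for m in("wrist",):
    for d in vision.outline_of(m,"arbor"):
        print(d["conf"],d["point"]);i=d["mask"][:,:];print(np.argwhere(i).min(0),np.argwhere(i).max(0))
print(move([.5125,.1315,.163]))
E
```

```text
washer in tool [ 4.4782811  -2.05311616 -8.17123281]
nose [0.50699734 0.13051167 0.098     ] [ 0.47793558 -0.02802919  0.16018039]
0.92 [169.5, 426.9]
[125 379] [206 494]
[ 0.03949578  0.54266195 -0.00987279]
```

```bash
python3 -m handwheel '[[0.035,0.1,0,0],[0.035,0.2,0,0],[0.035,0.3,0,0],[0.035,0.4,0,0],[0.035,0.48,0,0],[0.035,0.53,0,0],[0.035,0.545,0,0],[0.035,0.545,0,0],[0.035,0.545,0,0]]' 
python3 - <<'E'
from h import *
o=robot.get_obs();print(o["position"],move([.514,.132,.13]))
s=vision.camera("side");f=vision.camera("scene");c=vision.camera("wrist")
k=lambda im,r,cc:cv2.resize(im[max(r-50,0):,max(cc-60,0):][:100,:133,::-1],(400,300),interpolation=2)
L=[]
for n in (s,f):
    q=w2pix(n,np.array([.514,.132,.11]));print(int(q[1])-50,int(q[0])-60);L.append(k(n["frame"],int(q[1]),int(q[0])))
w=c["frame"][:,:,::-1]
cv2.imwrite("pics/g2.png",np.vstack([np.hstack(L),np.hstack([cv2.resize(w,(400,300)),cv2.resize(w[150:330,130:370],(400,300))])]))
E
```

```text
time: 5.6
position: [0.5143, 0.131, 0.1606]
tool_rot: [0.142, 0.99, -0.001, -0.001]
ft_force: [-0.7, -0.1, -2.1]
grip_width: 0.0587
grip_force: 35.0
[0.51431332 0.13103517 0.16058404] [0.0016774  0.00293152 0.10194692]
100 175
131 240
```

View pics/g2.png

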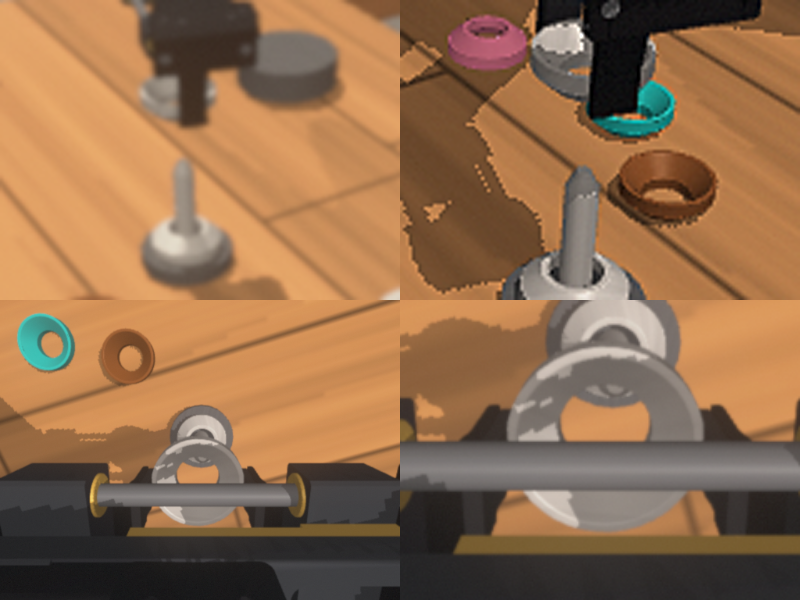

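```bash
python3 - <<'E'
from h import *
from scipy.optimize import least_squares
s=vision.camera("side");f=vision.camera("scene")
g=lambda cs,cf,z:least_squares(lambda p:[w2pix(s,np.r_[p,z])[0]-cs,w2pix(f,np.r_[p,z])[0]-cf],[.51,.13]).x
a=400/133
w=g(175+177/a,240+193.5/a,.1636);n=g(175+182/a,240+181/a,.098)
o=robot.get_obs();c=vision.camera("wrist")
print(w,n,n-w,o["position"])
# wrist: nose through hole ~ crop (613,390) of right panel
px=lambda u,v:(150+(v-300)*.6,130+(u-400)*.6)
W=pix2w(c,*px(604,437),o["position"][2]+.008,o);print(W, pix2w(c,*px(613,385),.1,o),pix2w(c,*px(611,345),.035,o))
E
```

```text
[0.51048584 0.13039029] [0.51009682 0.12683242] [-0.00038903 -0.00355787] [0.514988   0.13054617 0.16148117]
[0.50963849 0.12966387 0.16948117] [0.51493223 0.13203156 0.1       ] [0.51144834 0.13291696 0.035     ]
```

```bash
python3 -m handwheel '[[-0.005,0.005,0.05,0],[-0.005,0.005,0.1,0],[-0.005,0.005,0.14,0],[-0.005,0.005,0.16,0],[-0.005,0.005,0.18,0],[-0.005,0.005,0.2,0],[-0.005,0.005,0.22,0],[-0.005,0.005,0.22,0]]' 
python3 - <<'E'
from h import *
s=vision.camera("side");f=vision.camera("scene");c=vision.camera("wrist")
k=lambda im,r,cc:cv2.resize(im[max(r-50,0):,max(cc-60,0):][:100,:133,::-1],(400,300),interpolation=2)
L=[k(n["frame"],int(q[1]),int(q[0])) for n in (s,f) for q in [w2pix(n,np.array([.514,.132,.09]))]]
w=c["frame"][:,:,::-1]
cv2.imwrite("pics/g3.png",np.vstack([np.hstack(L),np.hstack([cv2.resize(w,(400,300)),cv2.resize(w[150:330,130:370],(400,300))])]))
E
```

```text
time: 6.57
position: [0.5166, 0.1324, 0.0947]
tool_rot: [0.142, 0.99, -0.0, -0.001]
ft_force: [0.7, 0.2, -1.5]
grip_width: 0.0585
grip_force: 35.0
```

View pics/g3.png

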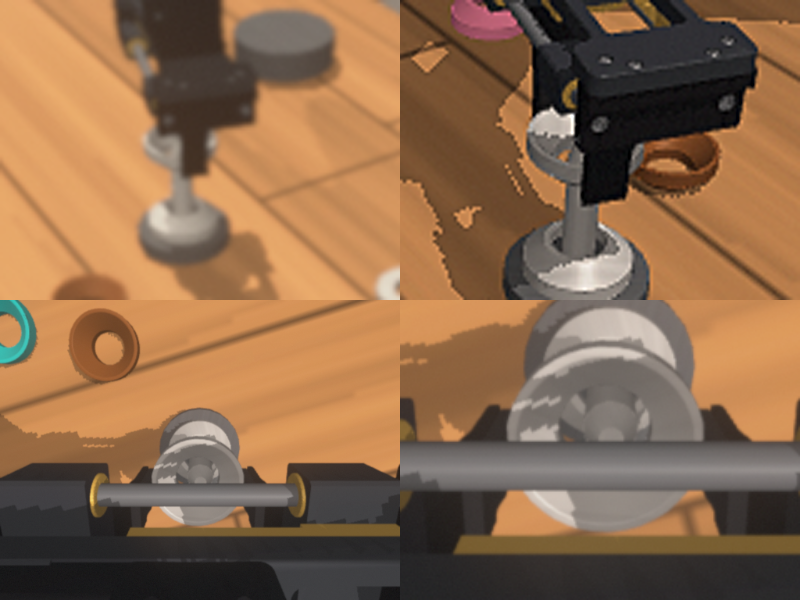

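The nose is inside the hole with no contact force (side, scene and wrist agree, post at about (607,430) versus ring centre (605,437)). I'll continue down.

```bash
python3 -m handwheel '[[0,0,0.02,0],[0,0,0.04,0],[0,0,0.06,0],[0,0,0.08,0],[0,0,0.1,0],[0,0,0.12,0],[0,0,0.135,0],[0,0,0.145,0],[0,0,0.145,0],[0,0,0.145,0]]'
```

```text
time: 7.55
position: [0.517, 0.1326, 0.0518]
tool_rot: [0.142, 0.99, -0.0, -0.0]
ft_force: [0.7, 0.6, -0.8]
grip_width: 0.0585
grip_force: 35.0
```

```bash
python3 -m handwheel '[[0,0,0.006,0],[0,0,0.01,0],[0,0,0.014,0],[0,0,0.014,0],[0,0,0.014,0]]' && python3 -m handwheel '[[0,0,0,0],[0,0,0,0],[0,0,0,0],[0,0,0,0],[0,0,0,0]]' 98
```

```text
time: 7.97
position: [0.517, 0.1325, 0.0479]
tool_rot: [0.142, 0.99, 0.0, 0.0]
ft_force: [-0.1, 0.5, -2.2]
grip_width: 0.0585
grip_force: 35.0
time: 8.38
position: [0.5172, 0.1326, 0.048]
tool_rot: [0.142, 0.99, 0.0, 0.0]
ft_force: [-1.1, 0.6, -0.8]
grip_width: 0.0819
grip_force: 0.0
```

```bash
python3 - <<'E'
from h import *
s=vision.camera("side");f=vision.camera("scene");c=vision.camera("wrist")
k=lambda im,r,cc:cv2.resize(im[max(r-50,0):,max(cc-60,0):][:100,:133,::-1],(400,300),interpolation=2)
L=[k(n["frame"],int(q[1]),int(q[0])) for n in (s,f) for q in [w2pix(n,np.array([.514,.132,.06]))]]
w=c["frame"][:,:,::-1]
cv2.imwrite("pics/g4.png",np.vstack([np.hstack(L),np.hstack([cv2.resize(w,(400,300)),cv2.resize(w[150:330,130:370],(400,300))])]))
E
```

```text
(no output)
```

View pics/g4.png

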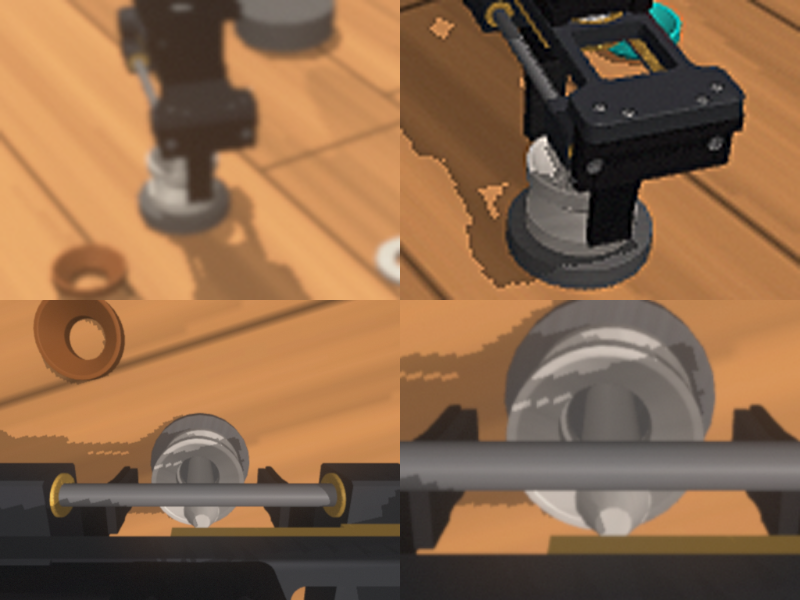

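Washer 1 sits level on the fixed one, with the post inside its hole. Now I'll rise and go above the grey hollow-down washer.

```bash
python3 -m handwheel '[[0,0,-0.05,0],[0,0,-0.15,0],[0,0,-0.28,0],[0,0,-0.4,0],[0,0,-0.46,0],[0,-0.1,-0.46,0],[0,-0.2,-0.46,0],[0,-0.2,-0.46,0]]' 100 && python3 -m handwheel '[[-0.18,-0.92,0,0],[-0.18,-0.92,0,0],[-0.18,-0.92,0,0],[-0.18,-0.92,0,0],[-0.18,-0.92,0,0],[-0.18,-0.92,0,0],[-0.18,-0.92,0,0],[-0.18,-0.92,0,0],[-0.18,-0.92,0,0]]'
python3 - <<'E'
from h import *
o=robot.get_obs();c=vision.camera("wrist");cv2.imwrite("pics/w2.png",c["frame"][:,:,::-1])
for d in vision.outline_of("wrist","washer_hollow_down"):
    (cx,cy),ax,an=cv2.fitEllipse(cv2.convexHull(np.argwhere(d["mask"])[:,::-1].astype(np.int32)))
    i=d["mask"];p=pix2w(c,cy,cx,.007,o);print(d["conf"],cy,cx,ax,c["frame"][i].mean(0).round(),p,move([*p[:2],.0095]))
print(o["position"],move([.473,-.2053,.0095]))
E
```

```text
time: 9.2
position: [0.4987, 0.0719, 0.1864]
tool_rot: [0.143, 0.99, -0.001, -0.0]
ft_force: [0.3, 0.1, -0.6]
grip_width: 0.0869
grip_force: 0.0
time: 9.95
position: [0.4743, -0.2066, 0.1856]
tool_rot: [0.144, 0.99, 0.0, -0.0]
ft_force: [-1.4, 0.0, -0.5]
grip_width: 0.087
grip_force: 0.0
0.92 219.52818298339844 333.0243225097656 (38.445072174072266, 53.05162048339844) [218. 115.  17.] [ 0.55337464 -0.13806048  0.007     ] [-0.1932991   0.28448837  0.58658058]
0.9 65.28553771972656 289.3440856933594 (59.02592086791992, 64.49649047851562) [220. 130. 151.] [ 0.38171293 -0.1431036   0.007     ] [0.35110553 0.10749947 0.58727583]
0.57 168.30416870117188 253.58621215820312 (55.87555694580078, 56.770912170410156) [175. 160. 149.] [ 0.47174359 -0.20709168  0.007     ] [ 0.00314569 -0.01282896  0.58656104]
[ 0.47433693 -0.20656518  0.18560912] [ 0.00080544 -0.00592023  0.58656518]
```

View pics/w2.png

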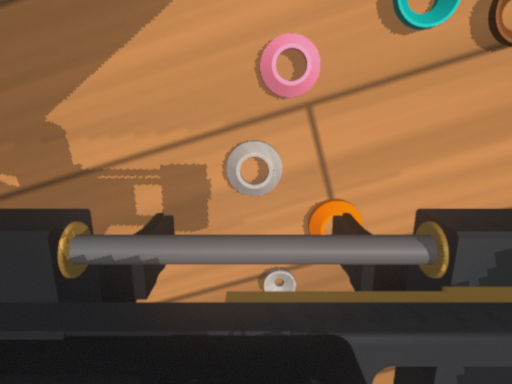

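The grey hollow-down washer is at (254,168), pink at (290,65), orange at (335,218), and the small cone at (280,283). I'll descend on the grey one.

```bash
python3 -m handwheel '[[0.008,-0.008,0.1,0],[0.008,-0.008,0.2,0],[0.008,-0.008,0.32,0],[0.008,-0.008,0.43,0],[0.008,-0.008,0.5,0],[0.008,-0.008,0.54,0],[0.008,-0.008,0.57,0],[0.008,-0.008,0.585,0],[0.008,-0.008,0.585,0]]' && python3 -m handwheel '[[0,0,0,0],[0,0,0,0],[0,0,0,0],[0,0,0,0],[0,0,0,0],[0,0,0,0],[0,0,0,0],[0,0,0,0]]' 0 35 && python3 -m handwheel '[[0,0,-0.03,0],[0,0,-0.1,0],[0,0,-0.2,0],[0,0,-0.3,0],[0,0,-0.4,0],[0,0,-0.5,0],[0,0,-0.55,0],[0,0,-0.55,0],[0,0,-0.55,0]]' 
python3 - <<'E'
from h import *
o=robot.get_obs();print(o["position"],move([.5155,.1325,.175]))
c=vision.camera("wrist");w=c["frame"][:,:,::-1]
for d in vision.outline_of("wrist","washer_hollow_down"): print(d["conf"],d["point"],c["frame"][d["mask"]].mean(0).round())
s=vision.camera("side");f=vision.camera("scene")
k=lambda im,r,cc:cv2.resize(im[max(r-50,0):,max(cc-60,0):][:100,:133,::-1],(400,300),interpolation=2)
L=[k(n["frame"],int(q[1]),int(q[0])) for n in (s,f) for q in [w2pix(n,np.array(o["position"]))]]
cv2.imwrite("pics/g5.png",np.vstack([np.hstack(L),np.hstack([cv2.resize(w,(400,300)),cv2.resize(w[150:330,130:370],(400,300))])]))
E
```

```text
time: 10.8
position: [0.4715, -0.2055, 0.0099]
tool_rot: [0.141, 0.99, 0.0, -0.001]
ft_force: [-0.5, 0.1, -0.3]
grip_width: 0.0872
grip_force: 0.0
time: 11.47
position: [0.4717, -0.2067, 0.0109]
tool_rot: [0.142, 0.99, -0.0, 0.0]
ft_force: [0.3, 1.6, 6.4]
grip_width: 0.0587
grip_force: 35.0
time: 12.22
position: [0.4714, -0.2069, 0.176]
tool_rot: [0.142, 0.99, -0.0, 0.001]
ft_force: [0.2, 0.5, -1.2]
grip_width: 0.0581
grip_force: 35.0
[ 0.47142535 -0.20685959  0.17597744] [0.17685369 1.12690875 0.00213782]
0.87 [215.4, 347.0] [229. 131.  17.]
0.74 [214.9, 254.3] [144. 132. 124.]
0.65 [70.8, 280.8] [228. 139. 161.]
```

View pics/g5.png

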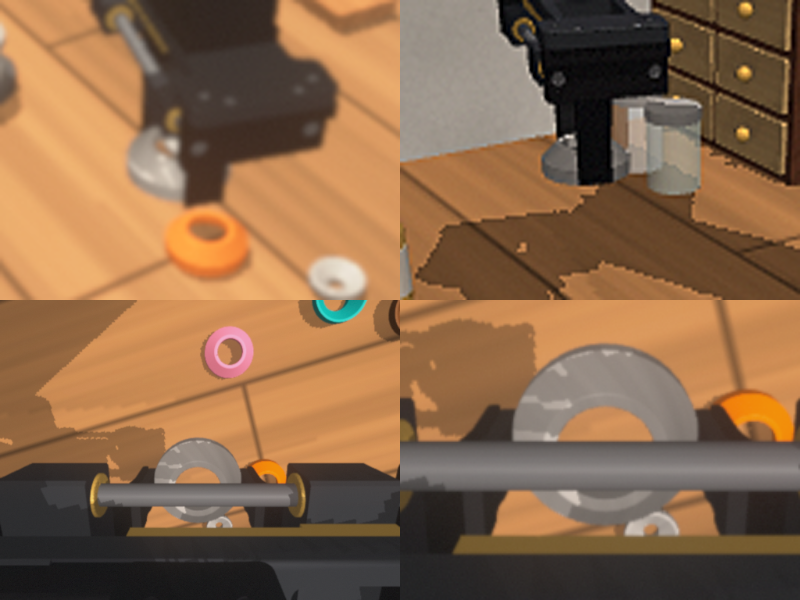

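```bash
python3 - <<'E'
from h import *
o=robot.get_obs();c=vision.camera("wrist");px=lambda u,v:(150+(v-300)*.6,130+(u-400)*.6)
P=np.array(o["position"])
print((pix2w(c,*px(604,437),P[2]+.008,o)-P)*1e3,(pix2w(c,*px(604.5,436),P[2]-.001,o)-P)*1e3)
E
```

```text
[-5.32352716 -0.91012841  8.        ] [-2.10931663 -1.68856296 -1.        ]
```

```bash
python3 -m handwheel '[[0.1,0.12,0,0],[0.1,0.24,0,0],[0.15,0.36,0,0],[0.18,0.48,0,0],[0.18,0.6,0,0],[0.18,0.72,0,0],[0.18,0.84,0,0],[0.18,0.9,0,0],[0.18,0.9,0,0]]' && python3 -m handwheel '[[0,0.08,0,0],[0,0.15,0,0],[0,0.2,0,0],[0,0.225,0,0],[0,0.225,0,0],[0,0.225,0,0]]'
python3 - <<'E'
from h import *
o=robot.get_obs();print(o["position"],move([.514,.1333,.11]))
E
```

```text
time: 13.22
position: [0.4959, 0.071, 0.1744]
tool_rot: [0.14, 0.99, 0.001, -0.0]
ft_force: [0.1, -0.8, -1.6]
grip_width: 0.0582
grip_force: 35.0
time: 13.72
position: [0.5139, 0.1316, 0.1747]
tool_rot: [0.142, 0.99, -0.001, -0.001]
ft_force: [-0.1, -0.2, -1.2]
grip_width: 0.0585
grip_force: 35.0
[0.51389225 0.13162133 0.17468177] [0.00089433 0.00573882 0.21560059]
```

```bash
python3 -m handwheel '[[0,0.004,0.05,0],[0,0.004,0.1,0],[0,0.004,0.15,0],[0,0.004,0.18,0],[0,0.004,0.2,0],[0,0.004,0.21,0],[0,0.004,0.22,0],[0,0.004,0.23,0],[0,0.004,0.24,0],[0,0.004,0.25,0],[0,0.004,0.26,0],[0,0.004,0.26,0]]' && python3 -m handwheel '[[0,0,0.015,0],[0,0,0.03,0],[0,0,0.045,0],[0,0,0.06,0],[0,0,0.075,0],[0,0,0.085,0],[0,0,0.085,0],[0,0,0.085,0]]'
```

```text
time: 14.72
position: [0.5146, 0.1336, 0.097]
tool_rot: [0.142, 0.99, -0.0, -0.0]
ft_force: [0.3, -0.0, -0.7]
grip_width: 0.0585
grip_force: 35.0
time: 15.38
position: [0.5147, 0.1335, 0.0716]
tool_rot: [0.142, 0.99, -0.0, -0.0]
ft_force: [-0.6, 0.9, -1.1]
grip_width: 0.0582
grip_force: 35.0
```

```bash
python3 -m handwheel '[[0,0,0.006,0],[0,0,0.011,0],[0,0,0.016,0],[0,0,0.018,0],[0,0,0.018,0],[0,0,0.018,0]]'
```

```text
time: 15.88
position: [0.5148, 0.1335, 0.0664]
tool_rot: [0.142, 0.99, -0.0, -0.0]
ft_force: [0.6, 0.3, -1.7]
grip_width: 0.0586
grip_force: 35.0
```

```bash
python3 -m handwheel '[[0,0,0.003,0],[0,0,0.005,0],[0,0,0.005,0],[0,0,0.005,0]]'
```

```text
time: 16.22
position: [0.515, 0.1335, 0.0659]
tool_rot: [0.142, 0.99, 0.0, 0.0]
ft_force: [-1.9, 0.2, 6.1]
grip_width: 0.0587
grip_force: 35.0
```

Contact at the expected height. I'll release, rise, and check by measurement.

```bash
python3 -m handwheel '[[0,0,0,0],[0,0,0,0],[0,0,0,0],[0,0,0,0],[0,0,0,0]]' 100 && python3 -m handwheel '[[0,0,-0.03,0],[0,0,-0.1,0],[0,0,-0.2,0],[0,0,-0.3,0],[0,0,-0.4,0],[0,-0.1,-0.42,0],[0,-0.22,-0.42,0],[0,-0.35,-0.42,0],[0,-0.47,-0.42,0],[0,-0.6,-0.42,0],[0,-0.7,-0.42,0],[0,-0.7,-0.42,0]]'
python3 - <<'E'
from h import *
for n in("scene","side"):
    c=vision.camera(n);g=c["frame"]
    print(n,[w2pix(c,np.array([.5125,.132,z])).round() for z in(.1,.075,.055,.035)])
    for l in("washer_hollow_up","washer_hollow_down","arbor"):
        for d in vision.outline_of(n,l):
            i=np.argwhere(d["mask"]);m=g[d["mask"]].mean(0)
            if l=="arbor" or np.ptp(m)<60:
                (x,y),ax,an=cv2.fitEllipse(cv2.convexHull(i[:,::-1].astype(np.int32)));print(l,round(d["conf"],2),np.round(d["point"]),i.min(0),i.max(0),"ell",round(x),round(y),np.round(ax),round(an))
E
```

```text
time: 16.63
position: [0.5149, 0.1335, 0.0648]
tool_rot: [0.142, 0.99, 0.0, -0.0]
ft_force: [-0.4, 0.6, -0.0]
grip_width: 0.0826
grip_force: 0.0
time: 17.63
position: [0.4551, -0.0725, 0.1916]
tool_rot: [0.145, 0.99, -0.001, 0.0]
ft_force: [0.7, -0.4, 0.4]
grip_width: 0.087
grip_force: 0.0
scene [array([301., 186.]), array([300., 199.]), array([299., 210.]), array([299., 219.])]
washer_hollow_up 0.65 [224. 295.] [216 280] [227 315] ell 298 218 [17. 35.] 93
washer_hollow_down 0.79 [212. 297.] [194 280] [221 317] ell 298 208 [28. 39.] 94
arbor 0.75 [236. 300.] [187 273] [253 321] ell 298 222 [52. 66.] 178
side [array([235., 154.]), array([236., 163.]), array([236., 170.]), array([236., 176.])]
washer_hollow_down 0.55 [168. 235.] [160 225] [175 247] ell 236 167 [16. 23.] 94
```

Both washers show on the arbor at the predicted heights and columns (scene col 298, side col 236), with no noticeable tilt. Handing in.

```bash
python3 -c "
from rig import job
print(job.hand_in())"
```

```text
the job is handed in; nothing more can be done
None
```

The spring pack is finished and handed in: the grey hollow-up washer went on the arbor first, then the grey hollow-down one, both sitting level by camera measurement about 18 s into the run (no verdict was returned), with nothing else moved.

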